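# Stack the tackle tray tiers on their stand

### The arm

A 6-joint arm with a two-finger parallel gripper is mounted at the origin on the work surface. World frame = base frame: x ahead of the robot, y to its left, z up, the work surface at z = 0. Lengths are in m, angles in rad, forces in N, time in s.
With the tool pointing down it reaches from about 0.35 to 0.775 m from the base axis. Payload 5.5 kg.
Tool frame: the origin (TCP) lies at the very end of the fingers, on their centre line; the grasp point (between the pads) lies 19 mm behind it; z points along the fingers, y is the line along which they close (so a half turn about z gives the same grasp; the last joint's range is limited). The gripper opens to 85 mm and grips with 20 to 120 N. Pads are 22 mm wide; open, the fingers measure 114 mm over their backs; the gripper's body (76 mm by 85 mm) begins 54 mm behind the grasp point. The pads swing forward as they close: fully open they stand 13 mm farther back than shut.
Start: joints at [1.112, 0.313, 0.046, 1.304, 0, 1.431], TCP at [0.18, 0.546, 0.231] pointing down, gripper open.
Joint ranges: [-2.76, 2.76], [-0.86, 1.69], [-1.03, 1.26], [-2.2, 2.34], [-1.47, 1.5], [-3.14, 3.14]. Speed limits (rad/s): [2.57, 2.57, 3.14, 3.14, 3.14, 3.14].

### API

Orientations are given as a unit quaternion [w, x, y, z].
In Python, from station import robot gives the robot as it stands.
- The arm moves only by the shell command python3 -m jog 'ROWS'. ROWS is text: rows parted by semicolons, each of 7 numbers parted by spaces: the finger opening in mm, from 0 to 85.4, then the shift along the world's x, y, z in mm, then the turn, a rotation vector about the world's x, y, z in degrees. In form: gripper dx dy dz ax ay az; .... A call has 1 to 10 rows; each row is the pose to reach, as a shift and turn from the pose commanded when the call began; what a row does not reach only later rows make up. A row lasts 1/8 s, in which the tool goes at most 62.5 mm and 10.7 degrees, less where a joint would pass 70% of its speed; a pose out of reach is approached as far as the arm can. A call with a gripper value outside its range is refused whole. The fingers move at their own pace and stop on an object; the grip force is fixed at half the most. Time passes only in rows, so rows that repeat a pose let the fingers close. It gives the time, the measured TCP pose, the force, the opening and the grip force at its end, in the units of the state.
- robot.state(): the state, without advancing time (a new reading comes with each control period).
- robot.read_camera(name): name is "side" or "top"; returns the picture (400x640x3 uint8, blue, green, red); there is no depth.
- robot.camera_params(name): a dict with "fx", "fy", "cx", "cy" (pixels), "camera_from_world" (4x4, takes a point from world to camera coordinates). Camera axes: x right, y up, looking along -z (the intrinsics and any distortion apply to the point x, -y, -z); pixel columns grow to the right and rows downward; lengths in m; the calibration is good to about 2 mm. A picture is of the moment at which its call begins. camera_params takes no time and is no camera call.
- robot.sign_off(): hands the job in; it is judged then, once.
The state is a dict: "time": time; "joints": joint angles; "joint_velocities": joint speeds; "joint_torque": joint torques, N m; "ee_pos": TCP position; "ee_rot": TCP orientation; "force": force on the tool from outside, world axes, zero at the start; "ft_torque": the same for the moment, N m; "grip_width": finger opening in m; "grasp_force": force on a finger pad.
Only numpy, scipy, OpenCV 4.12 (cv2) and the standard library are available. Lean on these libraries where they do the work, as an engineer would, in place of code of your own. Each camera call takes 0.05 s, during which the arm holds its last target. There are 200 camera calls.

### The job

Put the tackle tray back together on its black stand, one piece at a time from the bottom up: the deep undivided tier first, then the three-compartment tier, then the shallow six-compartment tier, and last the lid with the grip bar. Each piece must sit fully home with its foot inside the rim below, square with the stack and level. Leave the dish of swivels, the red clicker counter and the landing net where they are.

Things in the scene. Friction and masses are not known exactly. Their poses are not given: they have to be found in the camera images.
- base: Black plastic stand fixed to the bench: a shallow open tray 110 x 60 mm outside, 6 mm walls, 6 mm floor, rim 14 mm above the bench. Origin: centre of its underside on the bench; z up, x along the 110 mm length, y across the 60 mm width. The deep tier's origin lies 9 mm above this origin when seated. Its place and turn (up to 40 degrees) change.
- deep_tier: Deep undivided tier: pale grey plastic tray 110 x 60 mm, 6 mm walls, 42 mm high plus foot (rim 47 mm above origin), 90 g. Foot beneath: 88 x 38 mm loop of 8 mm round bar, 5 mm deep; fits inside the rim below (98 x 48 mm mouth) and the body rests on that rim. Origin: centre of the foot's underside; z up, x along the length, y across; same end for end. Loose. Next piece's origin seats 42 mm above this one.
- middle_tier: Three-compartment tier: pale grey plastic tray 110 x 60 mm, 6 mm walls, 35 mm high plus foot (rim 40 mm above origin), 90 g. Foot beneath: 88 x 38 mm loop of 8 mm round bar, 5 mm deep; fits inside the rim below (98 x 48 mm mouth) and the body rests on that rim. Origin: centre of the foot's underside; z up, x along the length, y across; same end for end. Loose. Next piece's origin seats 35 mm above this one.
- shallow_tier: Shallow six-compartment tier: pale grey plastic tray 110 x 60 mm, 6 mm walls, 28 mm high plus foot (rim 33 mm above origin), 90 g. Foot beneath: 88 x 38 mm loop of 8 mm round bar, 5 mm deep; fits inside the rim below (98 x 48 mm mouth) and the body rests on that rim. Origin: centre of the foot's underside; z up, x along the length, y across; same end for end. Loose. Next piece's origin seats 28 mm above this one.
- lid: Pale grey lid: plate 110 x 60 x 6 mm (top 11 mm above origin), central grip bar on it 50 mm long (x), 12 mm thick (y), top 37 mm above origin; 80 g. Foot beneath: 88 x 38 mm loop of 8 mm round bar, 5 mm deep; fits inside the rim below (98 x 48 mm mouth) and the body rests on that rim. Origin: centre of the foot's underside; z up, x along the length, y across; same end for end. Loose.
- dish: White ceramic dish, 88 mm across, 28 mm high, holding steel swivels; loose bystander. Origin: centre of its underside.
- counter: Red plastic clicker counter, a round case 44 mm across and 22 mm high lying flat, with a steel press button at its rim; loose bystander. Origin: centre of its underside.
- net: Folded landing-net frame without its net: bamboo handle 200 mm long (to -x of the origin), 22 mm thick, and a narrow aluminium hoop 225 mm long (to +x), 68 mm wide; lies on the bench, loose bystander. Origin: at the joint of handle and hoop, on the bench.
Things that resemble listed ones, but are neither listed nor needed, are in the scene too. What is shaped like the lid but brown or green is not meant.

How it is judged:
By the outcome, as a careful person would: the job done as asked, in the order asked, and still so for the second after the job is handed in, with the robot touching nothing.
It also fails if it takes over 128 s, if anything falls off the work surface, if the arm or the gripper's body presses on something with over 40 N, if the wrist force passes 120 N, or if a joint passes its speed limit or range.

## Working session

There is one attempt and no reset: what is moved stays moved. The work goes in short steps, Python scripts to look and compute and a shell command to move; the robot and the scene stay as the last step left them, time stands still between calls to the robot, and variables do not carry over. Pictures are saved under pics/ and viewed, at most 14 in all, crops included, and the job is handed in when it is done.

```bash
mkdir -p pics; ls; python3 - <<'E'
from station import robot
import cv2,numpy as np
for n in("top","side"):
    cv2.imwrite(f"pics/{n}0.png",robot.read_camera(n)); p=robot.camera_params(n)
    print(n,{k:(np.round(v,4).tolist()) for k,v in p.items()})
s=robot.state();print(s["time"],s["ee_pos"],s["ee_rot"],s["grip_width"])
E
```

```text
pics
top {'fx': 422.5659, 'fy': 422.5659, 'cx': 315.835, 'cy': 197.2267, 'camera_from_world': [[0.0206, -0.9996, 0.0166, -0.0366], [0.9798, 0.0235, 0.1988, -0.5519], [-0.1991, 0.0122, 0.9799, -1.0006], [0.0, 0.0, 0.0, 1.0]]}
side {'fx': 364.4669, 'fy': 364.4669, 'cx': 323.8302, 'cy': 203.552, 'camera_from_world': [[-0.995, -0.0993, -0.0075, 0.561], [0.0703, -0.7537, 0.6534, -0.0985], [-0.0706, 0.6496, 0.757, -1.0535], [0.0, 0.0, 0.0, 1.0]]}
0.1 [0.17999771 0.54563437 0.2304981 ] [-2.53705404e-04  1.58691516e-01  9.87327892e-01 -7.56909095e-04] 0.08515222805940763
```

View pics/top0.png

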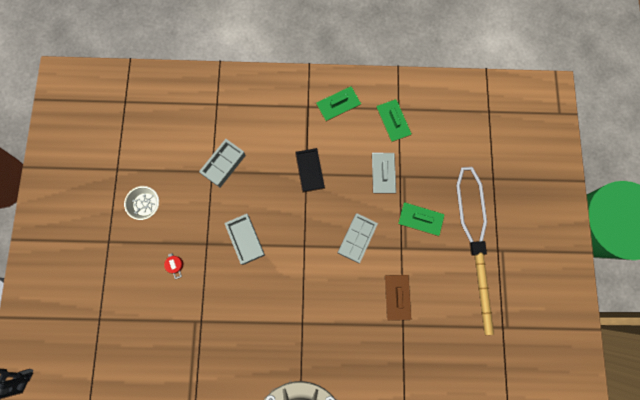

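View pics/side0.png

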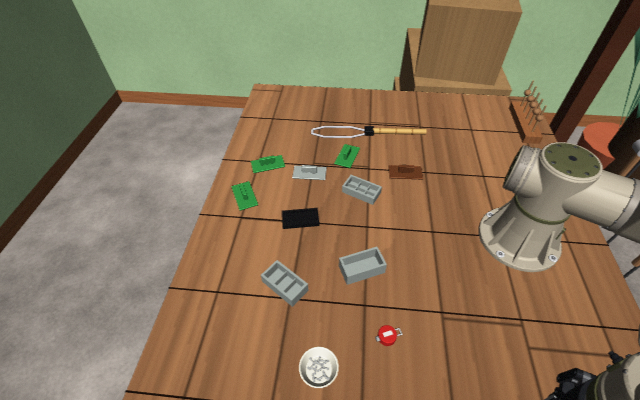

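The things that could be mistaken for each other (top view pixels) are:
- **Lids:** grey (384,172), which I choose. The green ones (338,104), (395,120), (422,219) and the brown one (398,298) are decoys.
- **Trays:** undivided (244,239) is deep, three compartments (222,163) is middle, six compartments (358,238) is shallow.
- **Stand:** black (310,170).

I'll check these in a close crop.

```bash
cat >h.py <<'E'
import cv2,numpy as np
from station import robot
def cam(n):
    p=robot.camera_params(n);T=np.array(p["camera_from_world"]);return p,T
def ray(n,uv,z):
    p,T=cam(n);uv=np.atleast_2d(uv).astype(float)
    d=np.c_[(uv[:,0]-p["cx"])/p["fx"],-(uv[:,1]-p["cy"])/p["fy"],-np.ones(len(uv))]@T[:3,:3]
    c=-T[:3,:3].T@T[:3,3];return c+d*((z-c[2])/d[:,2])[:,None]
def proj(n,X):
    p,T=cam(n);q=np.atleast_2d(X)@T[:3,:3].T+T[:3,3]
    return np.c_[p["cx"]-p["fx"]*q[:,0]/q[:,2],p["cy"]+p["fy"]*q[:,1]/q[:,2]]
def rect(n,mask,z):
    """min-area rect of a mask's contour cast onto plane z: centre, sides (mm), angle of long side (deg)"""
    c=max(cv2.findContours(mask,cv2.RETR_EXTERNAL,cv2.CHAIN_APPROX_NONE)[0],key=cv2.contourArea)[:,0]
    w=ray(n,c,z)[:,:2]*1000
    (x,y),(a,b),t=cv2.minAreaRect(w.astype(np.float32))
    if a<b:a,b,t=b,a,t+90
    return np.round([x,y,a,b,(t+90)%180-90],1)
E
python3 - <<'E'
from h import *
a=cv2.imread("pics/top0.png")
cv2.imwrite("pics/c1.png",cv2.resize(a[130:270,195:410],None,fx=3.7,fy=3.7,interpolation=cv2.INTER_CUBIC))
for n,u in dict(deep=(244,239),mid=(222,163),sh=(358,238),lid=(384,172),base=(310,170)).items():
    print(n,ray("top",u,.03).round(3))
hsv=cv2.cvtColor(a,cv2.COLOR_BGR2HSV)
for u in [(378,160),(232,225),(225,230),(240,240),(310,170),(350,220)]: print(u,a[u[1],u[0]],hsv[u[1],u[0]])
E
```

```text
deep [[0.447 0.153 0.03 ]]
mid [[0.643 0.221 0.03 ]]
sh [[ 0.456 -0.133  0.03 ]]
lid [[ 0.629 -0.2    0.03 ]]
base [[ 0.63  -0.008  0.03 ]]
(378, 160) [172 181 168] [ 69  18 181]
(232, 225) [138 146 135] [ 68  19 146]
(225, 230) [ 74 117 164] [ 14 140 164]
(240, 240) [182 191 179] [ 68  16 191]
(310, 170) [36 33 32] [113  28  36]
(350, 220) [ 77 119 165] [ 14 136 165]
```

View pics/c1.png

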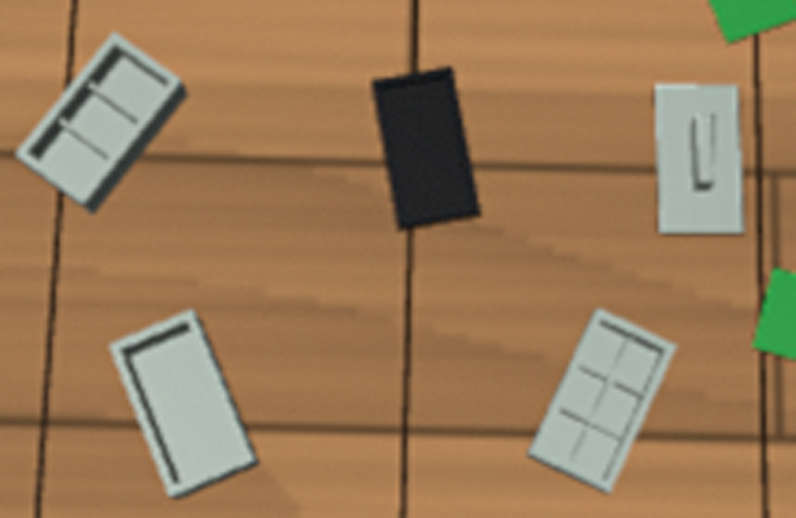

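The crop confirms the choice: middle at upper left, deep at lower left, black stand in the centre, grey lid at upper right and the six-compartment tier at lower right. Next I'll measure them.

```bash
cat >>h.py <<'E'
def measure(a,n,uv,z,dark=False,r=38,k=4,thr=150):
    """rect of the bright grey (or black) blob round uv, cast on plane z, at k-times upsampling"""
    x0,y0=int(uv[0])-r,int(uv[1])-r
    x0=max(x0,0);y0=max(y0,0)
    h=cv2.cvtColor(cv2.resize(a[y0:y0+2*r,x0:x0+2*r],None,fx=k,fy=k,interpolation=cv2.INTER_CUBIC),cv2.COLOR_BGR2HSV)
    m=(h[...,2]<75)&(h[...,1]<120) if dark else (h[...,2]>thr)&(h[...,1]<60)
    m=m.astype(np.uint8)*255
    nl,lab,st,ce=cv2.connectedComponentsWithStats(m)
    i=1+np.argmax(st[1:,4]);m=(lab==i)
    c=max(cv2.findContours(m.astype(np.uint8),cv2.RETR_EXTERNAL,cv2.CHAIN_APPROX_NONE)[0],key=cv2.contourArea)[:,0]
    w=ray(n,(c+.5)/k-.5+[x0,y0],z)[:,:2]*1000
    (x,y),(A,B),t=cv2.minAreaRect(w.astype(np.float32))
    if A<B:A,B,t=B,A,t+90
    return np.round([x,y,A,B,(t+90)%180-90],1)
E
python3 - <<'E'
from h import *
img={n:cv2.imread(f"pics/{n}0.png") for n in("top","side")}
O=dict(deep=(.047,(244,239),(363,263)),mid=(.040,(222,163),(284,282)),sh=(.033,(358,238),(362,189)),lid=(.011,(384,172),(309,172)),base=(.014,(310,170),(300,218)))
for n,(z,u,v) in O.items():
    print(n,measure(img["top"],"top",u,z,n=="base"),measure(img["side"],"side",v,z,n=="base"),"thr120 top",measure(img["top"],"top",u,z,n=="base",thr=120))
print(measure(img["top"],"top",(384,172),.011,thr=120))
for n,u in dict(green1=(338,104),green2=(395,120),green3=(422,219),brown=(398,298),net=(478,248),dish=(142,203),counter=(174,266)).items(): print(n,ray("top",u,.02)[0].round(3))
E
```

```text
deep [447.3 152.6 111.   60.9  24.5] [447.  149.8 110.3  60.2  24.7] thr120 top [447.2 151.7 111.9  62.5  24.9]
mid [645.  221.2 110.6  60.6 -34.7] [644.6 218.3 109.9  60.1 -34.5] thr120 top [644.2 221.5 112.2  62.  -34.6]
sh [ 457.3 -131.4  111.5   62.   -24.6] [ 457.7 -133.4  109.8   60.8  -24.6] thr120 top [ 456.8 -131.4  112.5   62.4  -24.5]
lid [ 634.3 -202.2  109.4   61.4    1.4] [ 633.6 -202.9  110.5   65.3    1.2] thr120 top [ 633.6 -202.3  110.7   61.6    1.4]
base [636.1  -6.2 113.5  60.3  12.7] [636.   -2.6 112.1  71.1  12.3] thr120 top [636.1  -6.2 113.5  60.3  12.7]
[ 633.6 -202.3  110.7   61.6    1.4]
green1 [ 0.819 -0.079  0.02 ]
green2 [ 0.777 -0.234  0.02 ]
green3 [ 0.509 -0.299  0.02 ]
brown [ 0.31  -0.233  0.02 ]
net [ 0.438 -0.439  0.02 ]
dish [0.534 0.42  0.02 ]
counter [0.377 0.325 0.02 ]
```

```bash
R="85 267 -394 -100 0 0 42.8"; python3 -m jog '85 267 -394 -100 0 0 42.8;85 267 -394 -100 0 0 42.8;85 267 -394 -100 0 0 42.8;85 267 -394 -100 0 0 42.8;85 267 -394 -100 0 0 42.8;85 267 -394 -100 0 0 42.8;85 267 -394 -100 0 0 42.8;85 267 -394 -100 0 0 42.8;85 267 -394 -100 0 0 42.8;85 267 -394 -100 0 0 42.8'; cat >>h.py <<'E'
def tool():
    s=robot.state();w,x,y,z=s["ee_rot"]
    Y=np.array([2*(x*y-w*z),1-2*(x*x+z*z),2*(y*z+w*x)]);Z=np.array([2*(x*z+w*y),2*(y*z-w*x),1-2*(x*x+y*y)])
    print("t",round(s["time"],2),"tcp",np.round(s["ee_pos"]*1000,1),"yaw",round(np.degrees(np.arctan2(Y[1],Y[0])),2),"Z",Z.round(4),"F",np.round(s["force"],1),"w",round(s["grip_width"]*1000,1),"g",round(s["grasp_force"],1))
E
python3 -c "
from h import *
tool()"
```

```text
time: 1.35
ee_pos: [0.4469, 0.1517, 0.1309]
ee_rot: [-0.001, -0.212, 0.977, 0.0]
force: [0.1, -0.1, 0.5]
grip_width: 0.0849
grasp_force: 0.0
t 1.35 tcp [446.9 151.7 130.9] yaw 114.43 Z [-1.6e-03  3.0e-04 -1.0e+00] F [ 0.1 -0.1  0.5] w 84.9 g 0.0
```

```bash
python3 -m jog '85 0 0 -60 0 0 0;85 0 0 -100 0 0 0;85 0 0 -121 0 0 0;85 0 0 -121 0 0 0;50 0 0 -121 0 0 0;50 0 0 -121 0 0 0;50 0 0 -121 0 0 0;50 0 0 -121 0 0 0;50 0 0 -121 0 0 0;50 0 0 -121 0 0 0' && python3 -c "
from h import *
tool()"
```

```text
time: 2.6
ee_pos: [0.4485, 0.1528, 0.012]
ee_rot: [0.002, -0.213, 0.977, 0.001]
force: [-1.7, 2.4, 6.7]
grip_width: 0.0592
grasp_force: 64.8
t 2.6 tcp [448.5 152.8  12. ] yaw 114.56 Z [ 0.0029  0.0018 -1.    ] F [-1.7  2.4  6.7] w 59.2 g 64.8
```

```bash
python3 -m jog '50 0 0 60 0 0 0;50 0 0 110 0 0 0;50 60 -50 110 0 0 -6;50 110 -91 110 0 0 -11.8;50 150 -125 110 0 0 -11.8;50 189 -158 110 0 0 -11.8;50 189 -158 80 0 0 -11.8;50 189 -158 80 0 0 -11.8;50 189 -158 80 0 0 -11.8' && python3 - <<'E'
from h import *
tool()
a=robot.read_camera("top");b=robot.read_camera("side")
cv2.imwrite("pics/top1.png",a);cv2.imwrite("pics/side1.png",b)
cv2.imwrite("pics/c2.png",np.hstack([cv2.resize(a[110:230,250:370],None,fx=3.3,fy=3.3,interpolation=3),cv2.resize(b[120:240,240:360],None,fx=3.3,fy=3.3,interpolation=3)]))
E
```

```text
time: 3.72
ee_pos: [0.6357, -0.0055, 0.0911]
ee_rot: [-0.0, -0.111, 0.994, 0.0]
force: [-0.4, 0.3, -0.4]
grip_width: 0.0591
grasp_force: 65.4
t 3.73 tcp [635.7  -5.5  91.1] yaw 102.76 Z [-4.e-04  2.e-04 -1.e+00] F [-0.4  0.3 -0.4] w 59.1 g 65.4
```

View pics/c2.png

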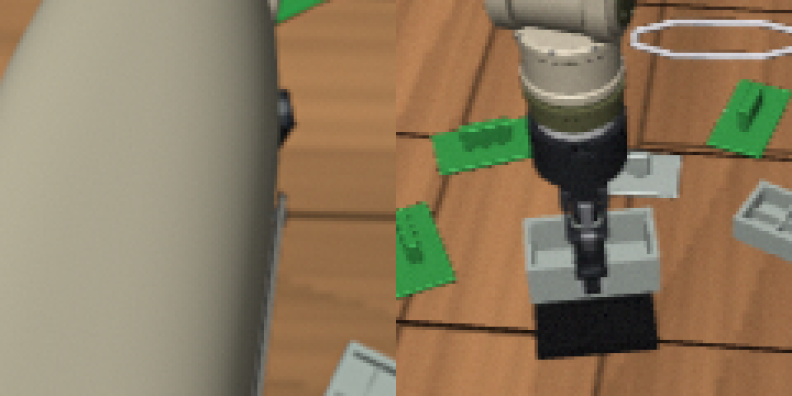

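The held tier in the side view (crop 525–660) lines up with the stand below (536–658). I'll lower it with a small y correction and watch the force.

```bash
python3 -m jog '50 0.5 -1 -40 0 0 0;50 0.5 -1 -58 0 0 0;50 0.5 -1 -62 0 0 0;50 0.5 -1 -66 0 0 0;50 0.5 -1 -68 0 0 0;50 0.5 -1 -69 0 0 0;50 0.5 -1 -69 0 0 0' && python3 -c "
from h import *
tool()"
```

```text
time: 4.7
ee_pos: [0.637, -0.007, 0.0217]
ee_rot: [0.0, -0.111, 0.994, -0.0]
force: [-0.3, -0.6, -1.2]
grip_width: 0.0591
grasp_force: 65.4
t 4.7 tcp [637.   -7.   21.7] yaw 102.73 Z [ 5.e-04  0.e+00 -1.e+00] F [-0.3 -0.6 -1.2] w 59.1 g 65.4
```

```bash
python3 -m jog '50 0 0 -1 0 0 0;50 0 0 -2 0 0 0;50 0 0 -2.5 0 0 0;50 0 0 -2.5 0 0 0' && python3 -c "
from h import *
tool()"
```

```text
time: 5.2
ee_pos: [0.6371, -0.007, 0.0211]
ee_rot: [0.001, -0.111, 0.994, -0.0]
force: [-5.1, 0.4, 11.4]
grip_width: 0.059
grasp_force: 67.0
t 5.2 tcp [637.1  -7.   21.1] yaw 102.73 Z [ 1.6e-03 -1.0e-04 -1.0e+00] F [-5.1  0.4 11.4] w 59.0 g 67.0
```

```bash
python3 -m jog '85 0 0 0.5 0 0 0;85 0 0 0.5 0 0 0;85 0 0 0.5 0 0 0;85 0 0 60 0 0 0;85 0 0 115 0 0 0;85 8 60 120 0 0 -10;85 8 120 120 0 0 -20;85 8 180 120 0 0 -30;85 8 228 120 0 0 -40;85 8 228 120 0 0 -47.4' && python3 - <<'E'
from h import *
tool()
a=robot.read_camera("top");b=robot.read_camera("side")
cv2.imwrite("pics/top2.png",a);cv2.imwrite("pics/side2.png",b)
for n,i in(("top",a),("side",b)):
    print(n,measure(i,n,proj(n,[.637,-.007,.056])[0],.056,r=30),"sh",measure(i,n,proj(n,[.457,-.132,.033])[0],.033,r=30))
cv2.imwrite("pics/c3.png",np.hstack([cv2.resize(a[110:230,250:370],None,fx=3.3,fy=3.3,interpolation=3),cv2.resize(b[140:260,240:360],None,fx=3.3,fy=3.3,interpolation=3)]))
E
```

```text
time: 6.45
ee_pos: [0.644, 0.2253, 0.1382]
ee_rot: [-0.0, 0.298, 0.955, 0.0]
force: [0.0, -1.4, -0.4]
grip_width: 0.085
grasp_force: 0.0
t 6.45 tcp [644.  225.3 138.2] yaw 55.38 Z [-4.e-04  7.e-04 -1.e+00] F [ 0.  -1.4 -0.4] w 85.0 g 0.0
top [635.1  -4.7 110.4  61.5  13.2] sh [ 457.3 -131.5  111.7   61.9  -24.3]
side [621.8  -9.6  84.6  60.8  12.6] sh [ 457.8 -133.2  109.8   61.4  -24.7]
```

View pics/c3.png

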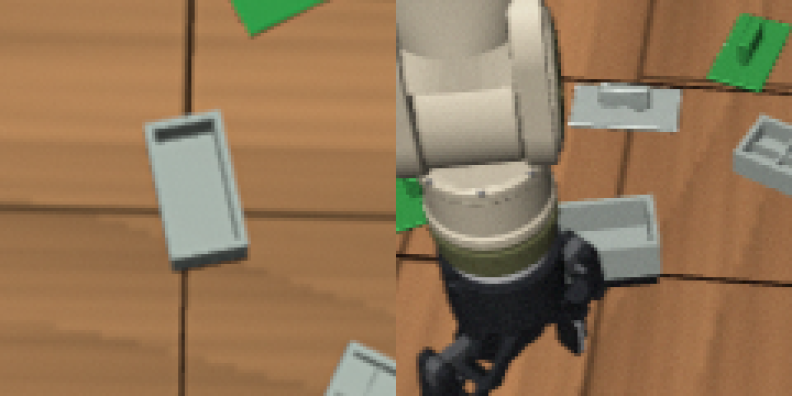

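The deep tier is seated square on the stand (crop 148–248, 112–270), with its rim at the expected height. Next is the middle tier.

```bash
python3 -m jog '85 0 -1.3 0 0 0 0;85 0 -1.3 -60 0 0 0;85 0 -1.3 -110 0 0 0;85 0 -1.3 -130 0 0 0;85 0 -1.3 -130 0 0 0;50 0 -1.3 -130 0 0 0;50 0 -1.3 -130 0 0 0;50 0 -1.3 -130 0 0 0;50 0 -1.3 -130 0 0 0;50 0 -1.3 -130 0 0 0' && python3 -m jog '50 0 0 0 0 0 0' && python3 -c "
from h import *
tool()"
```

```text
time: 7.8
ee_pos: [0.6465, 0.2199, 0.0112]
ee_rot: [0.002, 0.298, 0.955, 0.001]
force: [-0.1, -2.1, 5.6]
grip_width: 0.0591
grasp_force: 66.0
time: 7.92
ee_pos: [0.6465, 0.2199, 0.0112]
ee_rot: [0.002, 0.298, 0.955, 0.001]
force: [0.7, -0.6, 6.3]
grip_width: 0.0589
grasp_force: 66.0
t 7.92 tcp [646.5 219.9  11.2] yaw 55.34 Z [ 4.2e-03  5.0e-04 -1.0e+00] F [ 0.7 -0.6  6.3] w 58.9 g 66.0
```

```bash
python3 -m jog '50 0 0 50 0 0 0;50 0 0 105 0 0 0;50 -2 -50 105 0 0 10;50 -4 -105 105 0 0 20;50 -6 -160 105 0 0 30;50 -9 -210 105 0 0 40;50 -9 -226.7 105 0 0 47.4;50 -9 -226.7 80 0 0 47.4;50 -9 -226.7 80 0 0 47.4;50 -9 -226.7 80 0 0 47.4' && python3 - <<'E'
from h import *
tool()
b=robot.read_camera("side")
cv2.imwrite("pics/c4.png",cv2.resize(b[130:260,220:380],None,fx=4,fy=4,interpolation=3))
E
```

```text
time: 9.18
ee_pos: [0.6358, -0.0066, 0.0894]
ee_rot: [0.0, -0.111, 0.994, 0.0]
force: [-0.3, -0.3, -0.8]
grip_width: 0.0592
grasp_force: 65.2
t 9.18 tcp [635.8  -6.6  89.4] yaw 102.76 Z [ 1.e-04  1.e-04 -1.e+00] F [-0.3 -0.3 -0.8] w 59.2 g 65.2
```

View pics/c4.png

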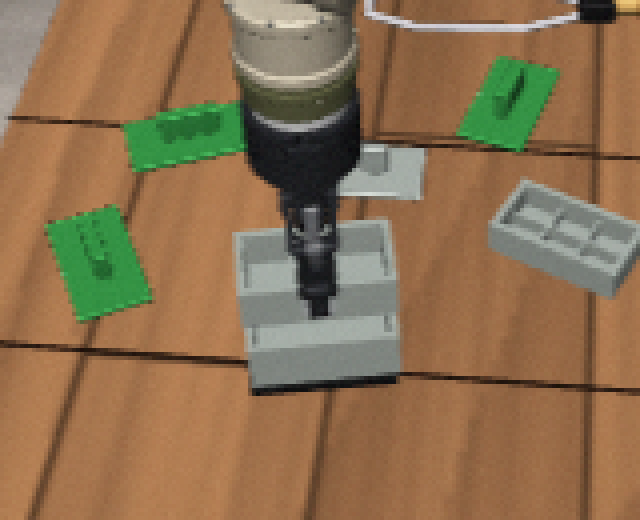

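Aligned: the middle tier's front bottom edge spans 240–398 over the deep tier's front rim at 246–400. Lowering it now.

```bash
python3 -m jog '50 0 0 -15 0 0 0;50 0 0 -20 0 0 0;50 0 0 -24 0 0 0;50 0 0 -26 0 0 0;50 0 0 -28 0 0 0;50 0 0 -29 0 0 0;50 0 0 -29 0 0 0' && python3 -c "
from h import *
tool()"
```

```text
time: 10.1
ee_pos: [0.6357, -0.0069, 0.0621]
ee_rot: [0.001, -0.111, 0.994, 0.0]
force: [-4.7, -0.9, 11.3]
grip_width: 0.0589
grasp_force: 66.6
t 10.1 tcp [635.7  -6.9  62.1] yaw 102.74 Z [ 1.1e-03  2.0e-04 -1.0e+00] F [-4.7 -0.9 11.3] w 58.9 g 66.6
```

```bash
python3 -m jog '85 0 0 2 0 0 0;85 0 0 2 0 0 0;85 0 0 2 0 0 0;85 0 0 60 0 0 0;85 0 0 90 0 0 0;85 -50 -35 90 0 0 -10;85 -100 -70 90 0 0 -20;85 -150 -105 90 0 0 -30;85 -178.6 -125.5 90 0 0 -37.3;85 -178.6 -125.5 60 0 0 -37.3' && python3 - <<'E'
from h import *
tool()
a=robot.read_camera("top");b=robot.read_camera("side")
cv2.imwrite("pics/top3.png",a);cv2.imwrite("pics/side3.png",b)
for n,i in(("top",a),("side",b)):
    print(n,measure(i,n,proj(n,[.636,-.007,.091])[0],.091,r=30))
E
```

```text
time: 11.35
ee_pos: [0.457, -0.1345, 0.1215]
ee_rot: [0.002, 0.215, 0.977, -0.001]
force: [0.3, -0.4, 0.1]
grip_width: 0.085
grasp_force: 0.0
t 11.35 tcp [ 457.  -134.5  121.5] yaw 65.18 Z [ 0.004  -0.0022 -1.    ] F [ 0.3 -0.4  0.1] w 85.0 g 0.0
top [635.6  -4.4 110.2  61.2  12.9]
side [635.   -6.1 110.4  60.9  12.7]
```

```bash
python3 -m jog '85 0 0 -60 0 0 0;85 0 0 -95 0 0 0;85 0 0 -111.5 0 0 0;85 0 0 -111.5 0 0 0;50 0 0 -111.5 0 0 0;50 0 0 -111.5 0 0 0;50 0 0 -111.5 0 0 0;50 0 0 -111.5 0 0 0;50 0 0 -111.5 0 0 0;50 0 0 -111.5 0 0 0' && python3 -c "
from h import *
tool()"
```

```text
time: 12.7
ee_pos: [0.4587, -0.133, 0.01]
ee_rot: [0.002, 0.213, 0.977, -0.0]
force: [0.3, 0.8, 6.4]
grip_width: 0.059
grasp_force: 64.7
t 12.7 tcp [ 458.7 -133.    10. ] yaw 65.45 Z [ 0.0033 -0.0011 -1.    ] F [0.3 0.8 6.4] w 59.0 g 64.7
```

```bash
python3 -m jog '50 0 0 50 0 0 0;50 0 0 105 0 0 0;50 0 0 125 0 0 0;50 50 35 125 0 0 10;50 100 70 125 0 0 20;50 140 98 125 0 0 30;50 178.6 125.5 125 0 0 37.3;50 178.6 125.5 110 0 0 37.3;50 178.6 125.5 110 0 0 37.3;50 178.6 125.5 110 0 0 37.3' && python3 - <<'E'
from h import *
tool()
b=robot.read_camera("side")
cv2.imwrite("pics/c5.png",cv2.resize(b[130:260,220:380],None,fx=4,fy=4,interpolation=3))
E
```

```text
time: 13.95
ee_pos: [0.6346, -0.0076, 0.1184]
ee_rot: [-0.001, -0.11, 0.994, 0.0]
force: [0.1, -0.6, -0.6]
grip_width: 0.0586
grasp_force: 65.4
t 13.95 tcp [634.6  -7.6 118.4] yaw 102.65 Z [-1.2e-03  1.0e-04 -1.0e+00] F [ 0.1 -0.6 -0.6] w 58.6 g 65.4
```

View pics/c5.png

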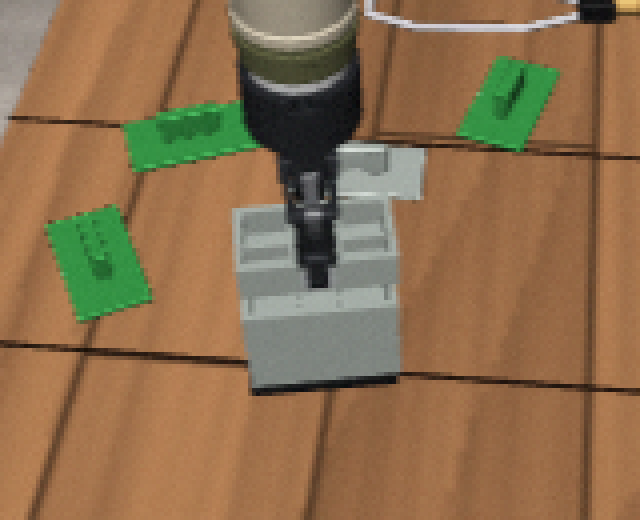

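The shallow tier's front edge (236–399) lies over the middle tier's front rim (241–398), so it is aligned. Lowering it.

```bash
python3 -m jog '50 0 0 -10 0 0 0;50 0 0 -15 0 0 0;50 0 0 -18 0 0 0;50 0 0 -21 0 0 0;50 0 0 -23 0 0 0;50 0 0 -25 0 0 0;50 0 0 -25 0 0 0' && python3 -c "
from h import *
tool()"
```

```text
time: 14.88
ee_pos: [0.6358, -0.0069, 0.096]
ee_rot: [0.001, -0.111, 0.994, -0.0]
force: [-5.7, -0.0, 12.1]
grip_width: 0.0589
grasp_force: 67.0
t 14.88 tcp [635.8  -6.9  96. ] yaw 102.74 Z [ 1.6e-03 -2.0e-04 -1.0e+00] F [-5.7 -0.  12.1] w 58.9 g 67.0
```

```bash
python3 -m jog '85 0 0 2 0 0 0;85 0 0 2 0 0 0;85 0 0 2 0 0 0;85 0 0 60 0 0 0;85 0 0 80 0 0 0;85 -1 -50 80 0 0 -5;85 -2 -110 80 0 0 -11.3;85 -2 -160 60 0 0 -11.3;85 -2 -196 10 0 0 -11.3;85 -2 -196 -20 0 0 -11.3' && python3 - <<'E'
from h import *
tool()
a=robot.read_camera("top");b=robot.read_camera("side")
cv2.imwrite("pics/top4.png",a);cv2.imwrite("pics/side4.png",b)
for n,i in(("top",a),("side",b)):
    print(n,measure(i,n,proj(n,[.636,-.007,.119])[0],.119,r=30))
cv2.imwrite("pics/c6.png",np.hstack([cv2.resize(a[110:230,250:450],None,fx=2.4,fy=2.4,interpolation=3),cv2.resize(b[110:230,220:340],None,fx=2.4,fy=2.4,interpolation=3)]))
E
```

```text
time: 16.12
ee_pos: [0.6325, -0.2059, 0.0704]
ee_rot: [-0.001, -0.01, 1.0, 0.0]
force: [0.2, 0.2, -0.7]
grip_width: 0.0849
grasp_force: 0.0
t 16.12 tcp [ 632.5 -205.9   70.4] yaw 91.19 Z [-2.1e-03  5.0e-04 -1.0e+00] F [ 0.2  0.2 -0.7] w 84.9 g 0.0
top [635.9  -4.4 110.   61.1  12.9]
side [635.2  -6.  110.5  61.   12.7]
```

View pics/c6.png

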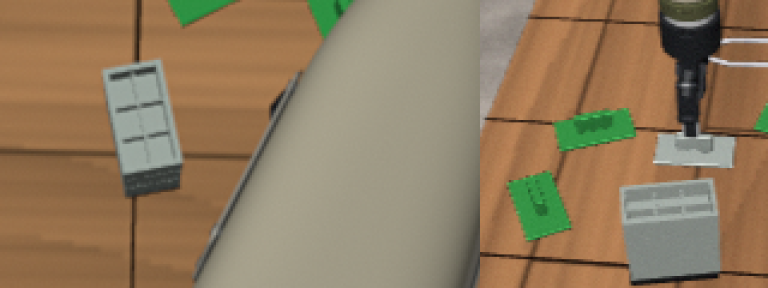

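```bash
python3 -m jog '85 0 0 -40 0 0 0;85 0 0 -58 0 0 0;85 0 0 -58 0 0 0;85 0 0 -58 0 0 0;5 0 0 -58 0 0 0;5 0 0 -58 0 0 0;5 0 0 -58 0 0 0;5 0 0 -58 0 0 0;5 0 0 -58 0 0 0;5 0 0 -58 0 0 0' && python3 -m jog '5 0 0 0 0 0 0;5 0 0 0 0 0 0;5 0 0 0 0 0 0;5 0 0 0 0 0 0' && python3 -c "
from h import *
tool()"
```

```text
time: 17.48
ee_pos: [0.634, -0.203, 0.0157]
ee_rot: [0.0, -0.013, 1.0, -0.0]
force: [-0.9, -0.0, 3.0]
grip_width: 0.0105
grasp_force: 59.9
time: 17.98
ee_pos: [0.634, -0.203, 0.0157]
ee_rot: [0.0, -0.013, 1.0, -0.0]
force: [-0.7, 0.4, 5.3]
grip_width: 0.0109
grasp_force: 60.1
t 17.98 tcp [ 634.  -203.    15.7] yaw 91.43 Z [ 6.e-04 -2.e-04 -1.e+00] F [-0.7  0.4  5.3] w 10.9 g 60.1
```

```bash
python3 -m jog '5 0 0 50 0 0 0;5 0 0 105 0 0 0;5 0 0 150 0 0 0;5 0 50 150 0 0 5;5 1 105 150 0 0 11.3;5 2 160 150 0 0 11.3;5 2 196 150 0 0 11.3;5 2 196 130 0 0 11.3;5 2 196 130 0 0 11.3;5 2 196 130 0 0 11.3' && python3 - <<'E'
from h import *
tool()
b=robot.read_camera("side")
cv2.imwrite("pics/c7.png",cv2.resize(b[110:240,220:380],None,fx=4,fy=4,interpolation=3))
E
```

```text
time: 19.23
ee_pos: [0.6356, -0.0074, 0.1451]
ee_rot: [-0.0, -0.111, 0.994, 0.0]
force: [-0.1, 0.5, -0.3]
grip_width: 0.0105
grasp_force: 59.4
t 19.23 tcp [635.6  -7.4 145.1] yaw 102.7 Z [-9.e-04  2.e-04 -1.e+00] F [-0.1  0.5 -0.3] w 10.5 g 59.4
```

View pics/c7.png

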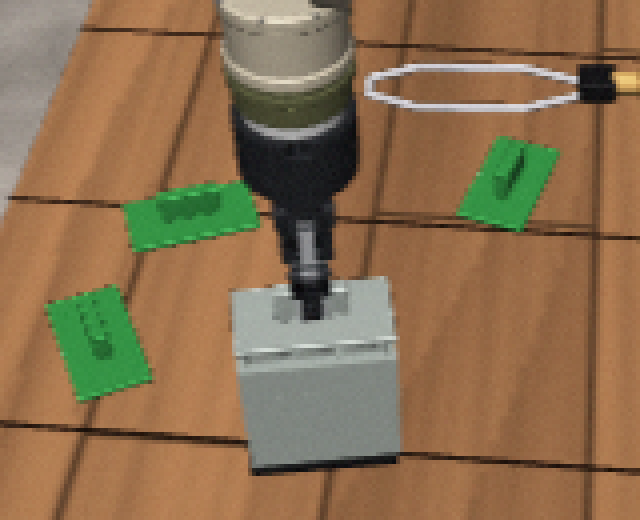

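The lid is held level and lined up over the stack: the lid spans 233–398 and the rim 236–398. Lowering it.

```bash
python3 -m jog '5 0 0 -7 0 0 0;5 0 0 -10 0 0 0;5 0 0 -13 0 0 0;5 0 0 -15 0 0 0;5 0 0 -17 0 0 0;5 0 0 -17.5 0 0 0;5 0 0 -17.5 0 0 0' && python3 -c "
from h import *
tool()"
```

```text
time: 20.15
ee_pos: [0.6357, -0.007, 0.1297]
ee_rot: [0.001, -0.111, 0.994, -0.0]
force: [-3.7, -0.1, 8.1]
grip_width: 0.011
grasp_force: 60.7
t 20.15 tcp [635.7  -7.  129.7] yaw 102.74 Z [ 1.2e-03 -4.0e-04 -1.0e+00] F [-3.7 -0.1  8.1] w 11.0 g 60.7
```

```bash
python3 -m jog '85 0 0 2 0 0 0;85 0 0 2 0 0 0;85 0 0 2 0 0 0;85 0 0 2 0 0 0;85 0 0 60 0 0 0;85 0 0 120 0 0 0;85 -50 35 120 0 0 0;85 -100 70 120 0 0 0;85 -150 105 120 0 0 0;85 -190 150 120 0 0 0' && python3 -m jog '85 -20 60 0 0 0 0;85 -20 120 0 0 0 0;85 -20 180 0 0 0 0;85 -20 180 0 0 0 0' && python3 - <<'E'
from h import *
tool()
a=robot.read_camera("top");b=robot.read_camera("side")
for n,i in(("top",a),("side",b)):
    print(n,measure(i,n,proj(n,[.636,-.007,.125])[0],.125,r=30))
cv2.imwrite("pics/c8.png",np.hstack([cv2.resize(a[40:360,60:520],(400,278)),cv2.resize(b[110:230,220:393],(400,278),interpolation=3)]))
E
```

```text
time: 21.4
ee_pos: [0.4439, 0.1437, 0.2479]
ee_rot: [0.0, -0.11, 0.994, 0.0]
force: [0.9, 1.3, 0.6]
grip_width: 0.0849
grasp_force: 0.0
time: 21.9
ee_pos: [0.425, 0.3267, 0.2473]
ee_rot: [-0.0, -0.114, 0.994, 0.0]
force: [-0.7, -0.8, 0.1]
grip_width: 0.0851
grasp_force: 0.0
t 21.9 tcp [425.  326.7 247.3] yaw 103.07 Z [-1.e-04  7.e-04 -1.e+00] F [-0.7 -0.8  0.1] w 85.1 g 0.0
top [635.9  -3.8 109.9  61.5  12.8]
side [635.   -3.5 110.2  66.2  13. ]
```

View pics/c8.png

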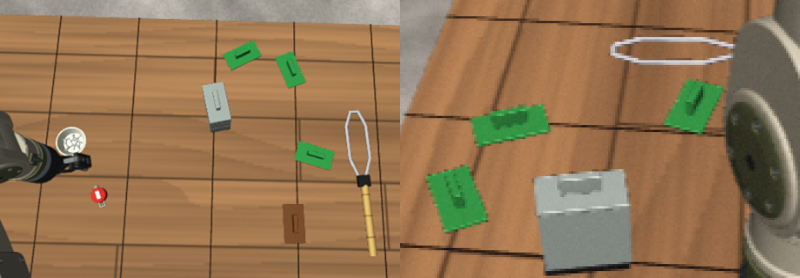

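The stack is complete, square and level (215,105 left, 585,220 right). The dish, counter and net have not moved, and the arm is clear of everything.

```bash
python3 -c "
from station import robot
print(robot.sign_off())"
```

```text
the job is handed in; nothing more can be done
None
```

The tackle tray is back together on its black stand (deep, three-compartment, six-compartment, then the grey lid), each piece at its seated height, square and level; the dish, counter and net were left untouched, and I handed the job in at about 22 s.

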